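# Point out the loose cover bolt and its spanner

### The arm

A 7-joint arm with a two-finger parallel gripper is mounted at the origin on a cart in front of the work surface, level with it; the furniture and walls round the work are solid. World frame = base frame: x ahead of the robot, y to its left, z up, the work surface at z = 0. Lengths are in m, angles in rad, forces in N, time in s.
With the tool pointing down it reaches from about 0.425 to 0.95 m from the base axis. Payload 4.7 kg.
Tool frame: the origin (TCP) lies between the finger pads, 19 mm behind the fingertips; this is the grasp point; z points along the fingers, y is the line along which they close (so a half turn about z gives the same grasp; the last joint's range is limited). The gripper opens to 85 mm and grips with 20 to 120 N. Pads are 22 mm wide; open, the fingers measure 114 mm over their backs; the gripper's body (76 mm by 85 mm) begins 54 mm behind the grasp point. The pads swing forward as they close: fully open they stand 13 mm farther back than shut.
Start: joints at [-1.376, 0.469, -0.049, 1.532, 0.024, 1.141, -0.082], TCP at [0.15, 0.658, 0.25] pointing down, gripper open.
Joint ranges: [-2.59, 2.59], [-0.33, 1.99], [-1.39, 1.29], [0.1, 2.45], [-1.04, 4.18], [0.21, 1.99], [-2.66, 2.66]. Speed limits (rad/s): [2.57, 2.57, 3.14, 3.14, 3.14, 3.14, 3.14].

### API

Orientations are given as a rotation vector (axis times angle).
In Python, from workcell import ctrl gives the robot as it stands. The module is installed in compiled form; this text tells all that it offers.
- The arm moves only by the shell command python3 -m creep 'ROWS' [OPENING] [FORCE]. ROWS is JSON, a list of rows, each a list of 4 numbers: the shift along the tool's x, y, z in mm, then the turn about the tool's z in rad. A call has 1 to 20 rows; each row is the pose to reach, as a shift and turn from the pose commanded when the call began, along the tool's axes at that moment; what a row does not reach only later rows make up. A row lasts 1/10 s, in which the tool goes at most 50 mm and 8.59 degrees, less where a joint would pass 70% of its speed; a pose out of reach is approached as far as the arm can. A call with a gripper value outside its range is refused whole. OPENING is the opening, from 0 (shut) to 1 (fully open), set as the call begins (- or left out, the last holds). The fingers move at their own pace and stop on an object; FORCE is the grip in N (left out, the last holds). Time passes only in rows, so rows that repeat a pose let the fingers close. It gives the time, the measured TCP pose, the force, the opening and the grip force at its end, in the units of the state.
- ctrl.read_state(): the state, without advancing time (a new reading comes with each control period).
- ctrl.capture(name): name is "scene" or "top" or "wrist"; returns a dict with "pixels" (384x512x3 uint8, red, green, blue), "fx", "fy", "cx", "cy" (pixels), "rvec" (rotation vector, rad) and "tvec" (3), from world to camera coordinates, as OpenCV has them; the wrist camera has in their place "tool_from_camera" (4x4, takes a point from camera to tool coordinates, whose origin is the TCP and whose axes are the flange's). Camera axes: x right, y down, z forward; pixel columns grow to the right and rows downward; lengths in m; the calibration is good to about 2 mm. A picture is of the moment at which its call begins: read the wrist's pose just before it. There is no depth.
- ctrl.job_done(): hands the job in; it is judged then, once.
The state is a dict: "time": time; "joint_pos": joint angles; "qvel": joint speeds; "effort": joint torques, N m; "position": TCP position; "tcp_rot": TCP orientation; "force": force on the tool from outside, world axes, zero at the start; "wrist_torque": the same for the moment, N m; "opening": opening from 0.0 (shut) to 1.0 (fully open); "grip_force": force on a finger pad.
Only numpy, scipy, OpenCV 4.12 (cv2) and the standard library are available. Lean on these libraries where they do the work, as an engineer would, in place of code of your own. Each camera call takes 0.05 s, during which the arm holds its last target. There are 200 camera calls.

### The job

Show the helper what is left to tighten: with the fingertips pointing straight down, point at the one bolt on the gear housing's cover that still stands up higher than the others, about two centimetres above its head, and stay there for a good second. Then point in the same way at the ring end of the shortest of the three spanners on the mat, and finish with the hand still pointing there. Touch nothing, and carry the hand well up from one to the other, so that you never seem to point at a wrong bolt or spanner.

Things in the scene. Friction and masses are not known exactly. Their poses are not given: they have to be found in the camera images.
- gear_housing: small grey cast gear housing, fixed, 100 (its x) x 120 (its y) x 39.5 mm high, flat aluminium cover on top with a low round boss (48 mm across, top at 48.5 mm) in the middle and a washer (18 mm across, 1.6 mm thick) under each of the four cover bolts, which stand 32 mm (x) and 42 mm (y) either side of the centre; a 12 mm shaft stub comes out of its +y side. Origin: centre of the underside, z up
- raised_bolt_top (a point): centre of the top face of the loosened cover bolt: dark hexagon head, 13 mm across flats and 7 mm high, that stands 14 mm prouder than the other three, with its thread showing under the head; its top is 62 mm above the bench. It may be at any of the four corners. z up
- seated_bolt_1_top (a point): centre of the top face of a cover bolt of the same kind that is screwed fully down; its top is 48 mm above the bench. z up
- seated_bolt_2_top (a point): centre of the top face of a cover bolt of the same kind that is screwed fully down; its top is 48 mm above the bench. z up
- seated_bolt_3_top (a point): centre of the top face of a cover bolt of the same kind that is screwed fully down; its top is 48 mm above the bench. z up
- mat: thin black rubber mat, fixed, 130 (x) x 232 (y) x 3 mm, on which the three spanners lie side by side about 42 mm apart, roughly along y, in any order. Origin: centre of the underside
- short_spanner: shortest of the three steel combination spanners on the mat, loose, 24 x 137 x 4 mm. Origin: middle of its underside; length along its own y, ring (closed) end at -y, open jaw at +y; z up. The ring ends of all three point to the robot's left (world +y), within about 10 degrees
- short_spanner_ring (a point): centre of the ring end of the shortest spanner, at its upper face, about 7 mm above the bench; the ring is 23 mm across outside. z up
- middle_spanner: middle spanner, loose, 29 x 170 x 4 mm, same axes
- middle_spanner_ring (a point): centre of the ring end of the middle spanner, at its upper face
- long_spanner: longest spanner on the mat, loose, 36 x 209 x 5 mm, same axes
- long_spanner_ring (a point): centre of the ring end of the longest spanner, at its upper face

How it is judged:
By the outcome, as a careful person would: the job done as asked, in the order asked, and still so for the second after the job is handed in, with the robot touching nothing.
It also fails if it takes over 32 s, if anything falls off the work surface, if the arm or the gripper's body presses on something with over 40 N, if the wrist force passes 120 N, or if a joint passes its speed limit or range.

## Working session

There is one attempt and no reset: what is moved stays moved. The work goes in short steps, Python scripts to look and compute and a shell command to move; the robot and the scene stay as the last step left them, time stands still between calls to the robot, and variables do not carry over. Pictures are saved under pics/ and viewed, at most 10 in all, crops included, and the job is handed in when it is done.

```bash
mkdir -p pics; cat > h.py <<'E'
import numpy as np, cv2, pickle
from workcell import ctrl
def grab(n,tag):
    s=ctrl.read_state(); c=ctrl.capture(n); c['s']=s
    pickle.dump(c,open(f'pics/{tag}.pkl','wb')); cv2.imwrite(f'pics/{tag}.png',c['pixels'][:,:,::-1]); return c
def ray(c,u,v):
    d=np.array([(u-c['cx'])/c['fx'],(v-c['cy'])/c['fy'],1.])
    if 'rvec' in c:
        R=cv2.Rodrigues(np.array(c['rvec'],float))[0]; return -R.T@np.array(c['tvec']),R.T@d
    R=cv2.Rodrigues(np.array(c['s']['tcp_rot'],float))[0]; T=np.array(c['tool_from_camera'])
    return R@T[:3,3]+np.array(c['s']['position']),R@T[:3,:3]@d
def onz(c,u,v,z):
    o,d=ray(c,u,v); return o+d*(z-o[2])/d[2]
def load(t): return pickle.load(open(f'pics/{t}.pkl','rb'))
E
python3 -c "
from h import *
for n in ('scene','top'):
    grab(n,n+'0')
a=[cv2.imread(f'pics/{n}0.png') for n in ('scene','top')]
for n,i in zip('st',a): cv2.imwrite(f'pics/{n}_big.png',cv2.resize(i,(800,600)))
s=ctrl.read_state();print(s['time'],s['position'],cv2.Rodrigues(np.array(s['tcp_rot']))[0].round(3),s['opening'])
"
```

```text
0.1 [0.14967442 0.65770659 0.24904851] [[-0.975  0.222 -0.   ]
 [ 0.222  0.975 -0.002]
 [-0.    -0.002 -1.   ]] 0.9953913533972294
```

View pics/t_big.png

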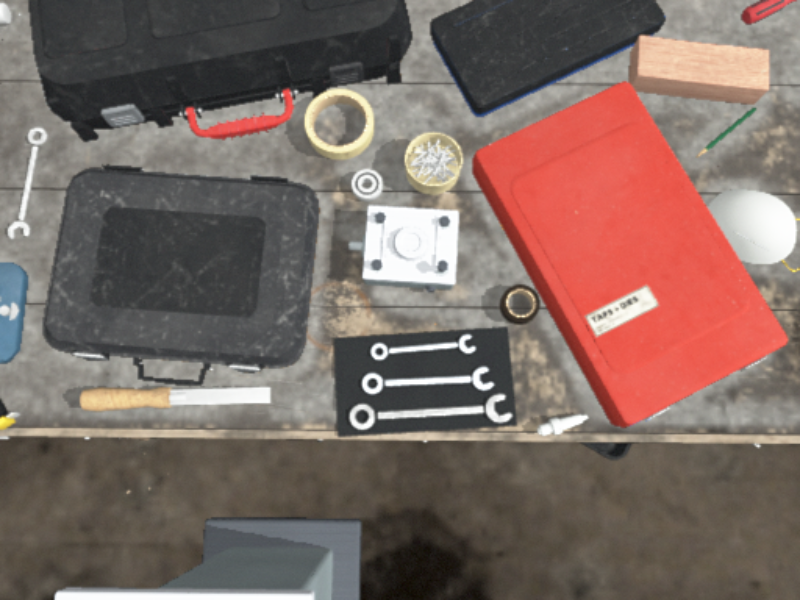

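View pics/s_big.png

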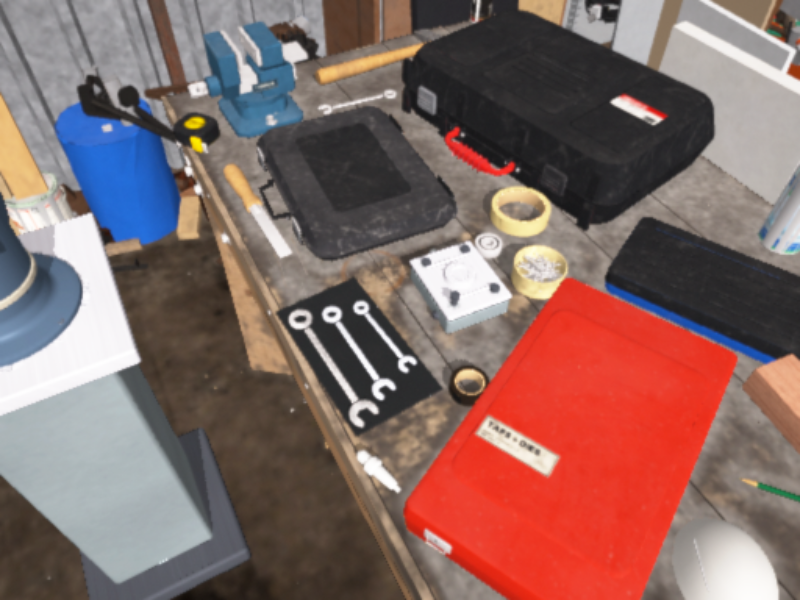

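The top view (image up = +x, left = +y) shows the housing at (410,245), with bolts at about (379,217), (446,219), (376,265) and (443,266). The shortest spanner is the one nearest the housing, with its ring at (379,351). In the scene view the bolt at (454,297), the near-right corner (−x, −y), looks raised. Next I'll measure these points.

```bash
cat > m.py <<'E'
from h import *
T,S=load('top0'),load('scene0'); k=512/800
def blobs(c,x0,y0,x1,y1,dark,th,amin,amax):
    g=cv2.cvtColor(c['pixels'],cv2.COLOR_RGB2GRAY)[y0:y1,x0:x1]
    m=((g<th) if dark else (g>th)).astype('uint8')
    n,l,st,ce=cv2.connectedComponentsWithStats(m)
    return [(ce[i]+[x0,y0],st[i,4],st[i,2:4]) for i in range(1,n) if amin<st[i,4]<amax]
for p,a,w in blobs(T,236,134,292,180,True,100,8,80): print('T',p.round(1),a,w,'z48',onz(T,*p,.045).round(4),'z62',onz(T,*p,.059).round(4))
for p,a,w in blobs(S,263,155,326,212,True,100,8,150): print('S',p.round(1),a,w,'z48',onz(S,*p,.045).round(4),'z62',onz(S,*p,.059).round(4))
for p,a,w in blobs(T,218,212,325,275,False,120,20,2000): print('spanner',p.round(1),a,w,onz(T,*p,.007).round(4))
for q in ((379,351),(372,383),(362,416),(467,344),(483,378),(498,408)): print('ends',onz(T,q[0]*k,q[1]*k,.007).round(4))
a=cv2.resize(S['pixels'][150:230,180:330],(800,427),interpolation=cv2.INTER_CUBIC)
cv2.imwrite('pics/crop.png',a[:,:,::-1])
E
python3 m.py
```

```text
S [274.6 159. ] 103 [30 11] z48 [ 0.5782 -0.2136  0.045 ] z62 [ 0.5705 -0.2256  0.059 ]
S [322.6 169.2] 87 [10 23] z48 [ 0.6571 -0.2919  0.045 ] z62 [ 0.6477 -0.3022  0.059 ]
S [315.4 183.7] 13 [4 4] z48 [ 0.6184 -0.3208  0.045 ] z62 [ 0.6098 -0.3305  0.059 ]
S [290.1 190.3] 19 [4 8] z48 [ 0.5597 -0.3114  0.045 ] z62 [ 0.5524 -0.3213  0.059 ]
S [276.5 199.9] 29 [6 9] z48 [ 0.5207 -0.3208  0.045 ] z62 [ 0.5142 -0.3305  0.059 ]
S [324.2 204.4] 10 [4 5] z48 [ 0.6021 -0.3775  0.045 ] z62 [ 0.5939 -0.3859  0.059 ]
spanner [236.3 212.8] 107 [50  4] [ 0.4763 -0.2254  0.007 ]
spanner [270.1 222.2] 349 [68 17] [ 0.4573 -0.2948  0.007 ]
spanner [285.  243.1] 386 [71 16] [ 0.4148 -0.3252  0.007 ]
spanner [237.9 245.1] 123 [14 15] [ 0.4099 -0.2297  0.007 ]
spanner [316.9 261.4] 157 [14 19] [ 0.3785 -0.389   0.007 ]
spanner [231.5 266.4] 166 [16 17] [ 0.367  -0.2174  0.007 ]
spanner [275.6 263.5] 345 [68  8] [ 0.3735 -0.3059  0.007 ]
spanner [317.  273.8] 24 [18  2] [ 0.354  -0.3888  0.007 ]
ends [ 0.4518 -0.2385  0.007 ]
ends [ 0.4099 -0.23    0.007 ]
ends [ 0.3674 -0.2178  0.007 ]
ends [ 0.462  -0.3539  0.007 ]
ends [ 0.4176 -0.3741  0.007 ]
ends [ 0.3791 -0.3927  0.007 ]
```

View pics/crop.png

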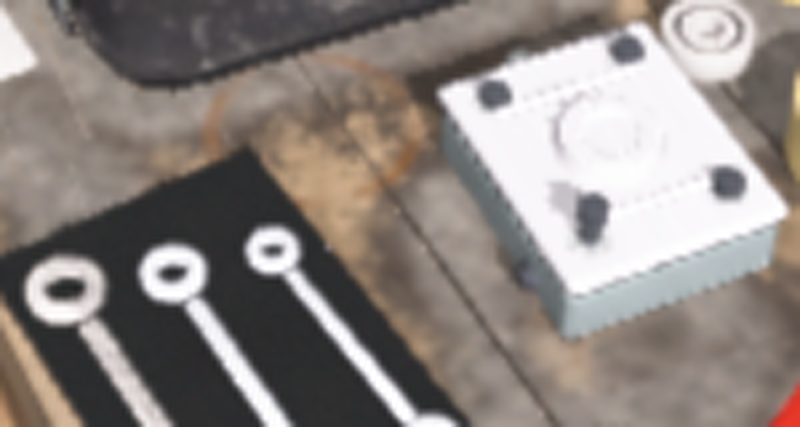

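The crop confirms the raised bolt: its head is at crop (593,208), with thread and a longer shadow below it, at the housing's −x/−y corner. The other three sit flush. The short spanner's ring is at crop (273,249). I'll triangulate both points.

```bash
cat > m2.py <<'E'
from h import *
T,S=load('top0'),load('scene0'); k=.64
def tri(a,b):
    (o1,d1),(o2,d2)=ray(T,*a),ray(S,*b)
    t=np.linalg.lstsq(np.c_[d1,-d2],o2-o1,rcond=None)[0]; p,q=o1+d1*t[0],o2+d2*t[1]
    return ((p+q)/2).round(4),np.linalg.norm(p-q).round(4)
g=cv2.cvtColor(T['pixels'],cv2.COLOR_RGB2GRAY)
for n,u,v,z,cs in (('--',443,266,.062,(593,208)),('-+',376,265,.048,(495,94)),('++',379,217,.048,(627,47)),('+-',446,219,.048,(729,183))):
    x,y=int(u*k),int(v*k); w=np.clip(170-g[y-6:y+7,x-6:x+7].astype(float),0,None); yy,xx=np.mgrid[y-6:y+7,x-6:x+7]
    p=((w*xx).sum()/w.sum(),(w*yy).sum()/w.sum()); s=(180+cs[0]*.1875,150+cs[1]*.1875)
    print(n,np.round(p,1),onz(T,*p,z).round(4),'S',onz(S,*s,z).round(4),'tri',tri(p,s))
s=(180+273*.1875,150+249*.1875); p=(379*k,351*k)
print('ring',onz(T,*p,.007),onz(S,*s,.007),tri(p,s))
E
python3 m2.py
```

```text
-- [282.5 170.1] [ 0.5529 -0.3173  0.062 ] S [ 0.5548 -0.3214  0.062 ] tri (array([ 0.5556, -0.3181,  0.0576]), np.float64(0.003))
-+ [240.5 169.1] [ 0.5582 -0.2341  0.048 ] S [ 0.5592 -0.2381  0.048 ] tri (array([ 0.5605, -0.2343,  0.0435]), np.float64(0.0021))
++ [242.7 139.1] [ 0.6213 -0.2377  0.048 ] S [ 0.6234 -0.2401  0.048 ] tri (array([ 0.6235, -0.238 ,  0.0455]), np.float64(0.0026))
+- [283.8 141.4] [ 0.617  -0.3211  0.048 ] S [ 0.618  -0.3257  0.048 ] tri (array([ 0.62  , -0.3219,  0.0427]), np.float64(0.0024))
ring [ 0.45182089 -0.23853367  0.007     ] [ 0.45328317 -0.23946225  0.007     ] (array([ 0.4527, -0.2387,  0.0062]), np.float64(0.0016))
```

Both views agree to about 2 mm on each point, and the bolt spacing matches at 64 × 84 mm. The raised bolt is at (0.554, −0.318, 0.062) and the ring at (0.452, −0.239, 0.007). I'll shut the fingers and swing round high.

```bash
python3 -m creep '[[-170,-68,-30,0],[-339,-136,-30,0],[-339,-136,-30,0],[-339,-136,-30,0],[-339,-136,-30,0],[-339,-136,-30,0],[-339,-136,-30,0],[-339,-136,-30,0],[-339,-136,-30,0],[-533,-451,-30,0],[-533,-451,-30,0],[-533,-451,-30,0],[-533,-451,-30,0],[-533,-451,-30,0],[-533,-451,-30,0],[-533,-451,-30,0],[-533,-451,-30,0],[-533,-451,-30,0]]' 0 20
python3 -c "
from h import *
s=ctrl.read_state();R=cv2.Rodrigues(np.array(s['tcp_rot']))[0];print(s['time'],s['position'],s['joint_pos'],s['opening'],R.round(3))
print(R.T@(np.array([.535,-.30,.23])-s['position'])*1000)"
```

```text
time: 1.9
position: [0.5696, 0.0979, 0.2797]
tcp_rot: [-0.357, -3.121, 0.001]
force: [0.5, -0.1, 0.9]
opening: -0.001
grip_force: 0.0
1.9 [0.56956497 0.09786695 0.27967321] [-0.41114949  0.28462898  0.21026987  1.74408673 -0.06441592  1.12025037
  1.16184706] -0.0006773842326162707 [[-0.974  0.226 -0.   ]
 [ 0.226  0.974 -0.001]
 [ 0.    -0.001 -1.   ]]
[ -56.25719061 -395.34241087   49.99781622]
```

```bash
python3 -m creep '[[-56,-395,0,0],[-56,-395,0,0],[-56,-395,0,0],[-56,-395,0,0],[-56,-395,0,0],[-56,-395,0,0],[-56,-395,0,0],[-56,-395,0,0],[-56,-395,0,0],[-56,-395,50,0],[-56,-395,50,0],[-56,-395,50,0]]'
python3 -c "
from h import *
c=grab('wrist','w1');R=cv2.Rodrigues(np.array(c['s']['tcp_rot']))[0];T=np.array(c['tool_from_camera'])
for P in ((.554,-.318,.062),(.452,-.239,.007)):
    q=T[:3,:3].T@(R.T@(np.array(P)-c['s']['position'])-T[:3,3]); print((q[0]/q[2]*c['fx']+c['cx'])*1.5625,(q[1]/q[2]*c['fy']+c['cy'])*1.5625)
cv2.imwrite('pics/w1b.png',cv2.resize(c['pixels'],(800,600))[:,:,::-1])"
```

```text
time: 3.1
position: [0.5372, -0.2943, 0.2293]
tcp_rot: [-0.344, -3.12, -0.003]
force: [0.8, -0.2, -0.7]
opening: 0.005
grip_force: 0.0
374.13896915333027 303.7202881686538
444.94973714373265 141.23968290932874
```

View pics/w1b.png

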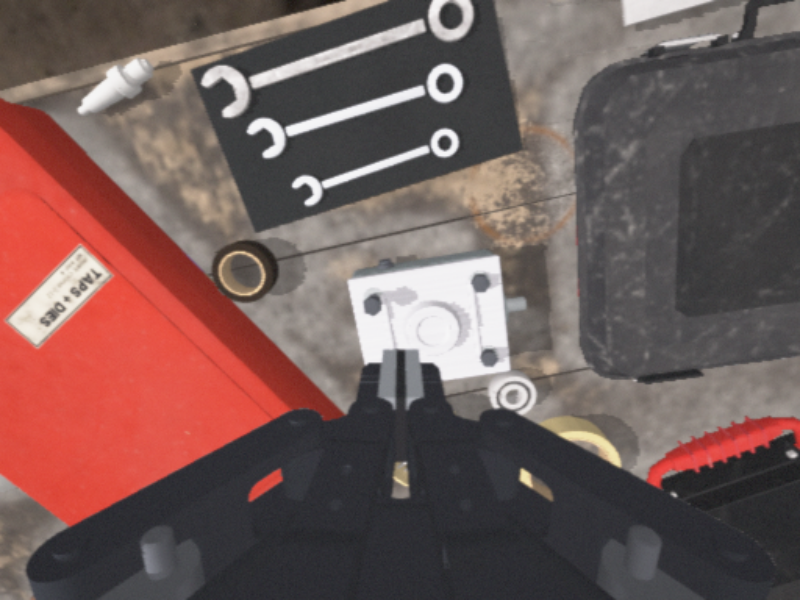

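The wrist view shows the raised bolt at (374,303), against a prediction of (374,304). The ring is at (445,143), against (445,141). The measurements hold, so I'll go above the bolt and partway down.

```bash
python3 -m creep '[[-22,-13,0,0],[-22,-13,0,0],[-22,-13,30,0],[-22,-13,60,0],[-22,-13,85,0],[-22,-13,100,0],[-22,-13,100,0],[-22,-13,100,0],[-22,-13,100,0]]'
python3 -c "
from h import *
c=grab('wrist','w2');s=ctrl.read_state();R=cv2.Rodrigues(np.array(s['tcp_rot']))[0];print(s['position'],R.round(4))
print(R.T@(np.array([.554,-.318,.101])-s['position'])*1000)
T=np.array(c['tool_from_camera'])
for P in ((.554,-.318,.062),):
    q=T[:3,:3].T@(R.T@(np.array(P)-c['s']['position'])-T[:3,3]); print((q[0]/q[2]*c['fx']+c['cx'])*1.5625,(q[1]/q[2]*c['fy']+c['cy'])*1.5625)
cv2.imwrite('pics/w2b.png',cv2.resize(c['pixels'],(800,600))[:,:,::-1])"
```

```text
time: 4.05
position: [0.556, -0.3155, 0.1319]
tcp_rot: [0.35, 3.119, -0.002]
force: [-0.4, 0.2, -1.1]
opening: -0.001
grip_force: 0.0
[ 0.55587398 -0.31551299  0.13175656] [[-9.751e-01  2.219e-01  2.900e-03]
 [ 2.219e-01  9.751e-01 -1.200e-03]
 [-3.100e-03 -6.000e-04 -1.000e+00]]
[ 1.36967708 -2.82320652 30.75412652]
395.47943044246864 318.87958879369427
```

View pics/w2b.png

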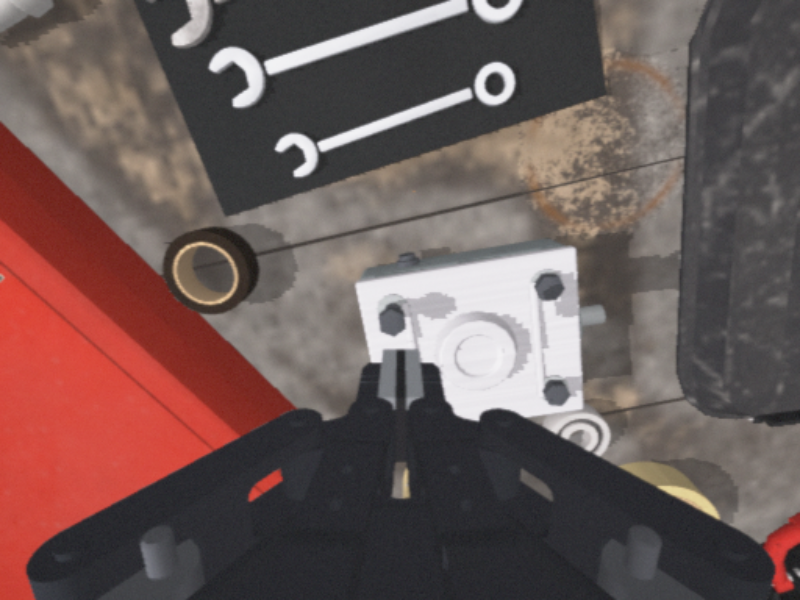

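From closer, the bolt head's top is at (392,316) against a predicted (395,319), about 1.5 mm off, so the target becomes (0.553, −0.319). I'll descend and hold.

```bash
python3 -m creep '[[2,-4,10,0],[2,-4,20,0],[2,-4,28,0],[2,-4,31,0],[2,-4,31,0],[2,-4,31,0],[2,-4,31,0],[2,-4,31,0],[2,-4,31,0],[2,-4,31,0],[2,-4,31,0],[2,-4,31,0],[2,-4,31,0],[2,-4,31,0],[2,-4,31,0],[2,-4,31,0],[2,-4,31,0],[2,-4,31,0],[2,-4,31,0],[2,-4,31,0]]'
python3 -c "
from h import *
c=grab('wrist','w3');grab('scene','s3')
cv2.imwrite('pics/w3b.png',np.hstack([cv2.resize(c['pixels'][150:300,180:330],(400,400)),cv2.resize(load('s3')['pixels'][100:220,230:350],(400,400))])[:,:,::-1])"
```

```text
time: 6.1
position: [0.5521, -0.3184, 0.0989]
tcp_rot: [-0.351, -3.122, -0.0]
force: [-0.2, -1.1, -0.5]
opening: 0.004
grip_force: 0.0
```

View pics/w3b.png

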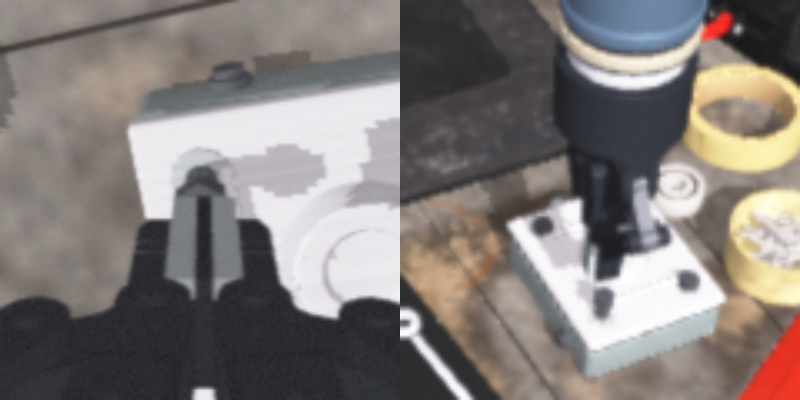

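The tips are centred over the raised bolt, about 18 mm above its head, and the hold lasted well over a second. Next I'll lift well up, cross over and re-measure the ring.

```bash
python3 -m creep '[[0,0,0,0],[0,0,0,0],[0,0,0,0],[0,0,-20,0],[0,0,-60,0],[0,0,-105,0],[0,0,-130,0],[0,0,-130,0],[40,19,-130,0],[80,38,-130,0],[115,55,-130,0],[115,55,-130,0],[115,55,-130,0],[115,55,-130,0]]'
python3 -c "
from h import *
c=load('w2');print('ring from w2',onz(c,494/1.5625,84/1.5625,.007))
c=grab('wrist','w4')
cv2.imwrite('pics/w4b.png',cv2.resize(c['pixels'],(800,600))[:,:,::-1])
s=ctrl.read_state();R=cv2.Rodrigues(np.array(s['tcp_rot']))[0];print(s['position'],R.round(4))
T=np.array(c['tool_from_camera'])
for P in ((.452,-.239,.007),):
    q=T[:3,:3].T@(R.T@(np.array(P)-c['s']['position'])-T[:3,3]); print((q[0]/q[2]*c['fx']+c['cx'])*1.5625,(q[1]/q[2]*c['fy']+c['cy'])*1.5625)
print(R.T@(np.array([.452,-.239,.046])-s['position'])*1000)
"
```

```text
time: 7.6
position: [0.453, -0.2398, 0.2289]
tcp_rot: [0.351, 3.121, -0.001]
force: [0.6, -0.3, -0.3]
opening: -0.005
grip_force: 0.0
ring from w2 [ 0.4529339  -0.24005376  0.007     ]
[ 0.45303049 -0.24000921  0.22884337] [[-9.750e-01  2.223e-01  2.000e-04]
 [ 2.223e-01  9.750e-01 -7.000e-04]
 [-4.000e-04 -6.000e-04 -1.000e+00]]
401.5449239567162 257.8988604972079
[  1.29561037   0.87061959 182.84239743]
```

View pics/w4b.png

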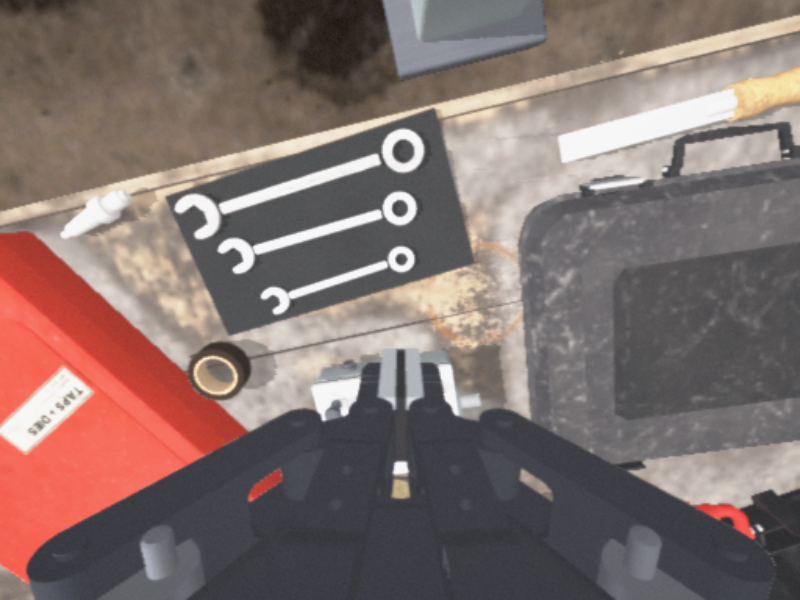

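The ring is at (401,259.5), against a predicted (401.5,258). The hand is directly above it at (0.453, −0.240), so I'll descend straight down.

```bash
python3 -m creep '[[0,1,30,0],[0,1,70,0],[0,1,110,0],[0,1,140,0],[0,1,160,0],[0,1,174,0],[0,1,181,0],[0,1,182,0],[0,1,182,0],[0,1,182,0],[0,1,182,0],[0,1,182,0],[0,1,182,0],[0,1,182,0],[0,1,182,0],[0,1,182,0],[0,1,182,0],[0,1,182,0],[0,1,182,0],[0,1,182,0]]'
python3 -c "
from h import *
c=grab('wrist','w5');grab('scene','s5')
s=ctrl.read_state();print(s['position'],np.abs(s['qvel']).max())
cv2.imwrite('pics/w5b.png',np.hstack([cv2.resize(c['pixels'][150:300,180:330],(400,400)),cv2.resize(load('s5')['pixels'][130:250,170:290],(400,400))])[:,:,::-1])"
```

```text
time: 9.65
position: [0.4523, -0.2383, 0.0469]
tcp_rot: [-0.351, -3.122, -0.0]
force: [0.5, -1.1, -0.4]
opening: -0.001
grip_force: 0.0
[ 0.45232461 -0.23829257  0.04692926] 0.00198016165371632
```

View pics/w5b.png

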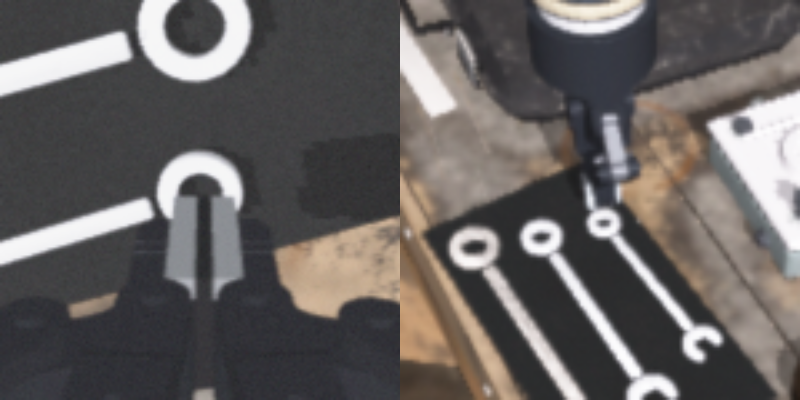

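The fingertips are centred above the short spanner's ring, about 2 cm up, still and touching nothing, so I'll hand in.

```bash
python3 -c "
from workcell import ctrl
print(ctrl.job_done())"
```

```text
the job is handed in; nothing more can be done
None
```

The hand pointed at the raised bolt (the corner nearest the robot, on its right) from about 18 mm up for over 1.5 s, lifted well clear, and now points at the short spanner's ring from about 2 cm up; it touched nothing, took about 10 s, and the job is handed in.

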